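# Lock the dial carrier on the inspection stand with a spring clamp

## Robot

A 6-joint arm with a two-finger parallel gripper is mounted at the origin on the work surface. World frame = base frame: x ahead of the robot, y to its left, z up, the work surface at z = 0. Lengths are in m, angles in rad, forces in N, time in s.
With the tool pointing down it reaches from about 0.35 to 0.85 m from the base axis. Payload 8.1 kg.
Tool frame: the origin (TCP) lies at the very end of the fingers, on their centre line; the grasp point (between the pads) lies 19 mm behind it; z points along the fingers, y is the direction in which the jaws open and shut (so a half turn about z gives the same grasp; the last joint's range is limited). The gripper opens to 93 mm and grips with 3 to 60 N. Pads are 15 mm wide; open, the fingers measure 128 mm over their backs; the gripper's body (75 mm by 188 mm) begins 65 mm behind the grasp point.
Start: joints at [-1.41, 0.13, 1.488, -0, 1.523, -0.085], TCP at [0.146, -0.582, 0.219] pointing down, gripper open.
Joint ranges: [-2.96, 2.96], [-0.89, 2.26], [0.02, 2.5], [-1.34, 4.48], [0, 2.73], [-2.66, 2.66]. Speed limits (rad/s): [2.39, 2.39, 2.79, 3.14, 3.14, 3.14].

## Interface

Orientations are given as a rotation vector (axis times angle).
In Python, from plant import robot gives the robot as it stands.
- The arm moves only by the shell command python3 -m inch 'ROWS' [FORCE]. ROWS is JSON, a list that holds one entry, the list of rows, each a list of 7 numbers: the shift along the tool's x, y, z in cm, then the turn, a rotation vector about the tool's x, y, z in degrees, then the gripper command: -1 is fully open, 1 is shut, values between are in proportion. A call has 1 to 5 rows; each row shifts and turns the commanded pose from where the row before left it, along the tool's axes as they then stand; what a row does not reach is not made up. A row lasts 1/10 s, in which the tool goes at most 50 mm and 8.59 degrees, less where a joint would pass 70% of its speed; a pose out of reach is approached as far as the arm can. A call with a gripper value outside its range is refused whole. The fingers move at their own pace and stop on an object; FORCE is the grip in N (left out, the last holds). Time passes only in rows, so rows that do not move let the fingers close. It gives the time, the measured TCP pose, the force and the opening at its end, in the units of the state.
- robot.read_state(): the state, without advancing time (a new reading comes with each control period).
- robot.read_camera(name): name is "side" or "top"; returns a dict with "image" (400x640x3 uint8, blue, green, red), "K" (3x3 intrinsics, pixels), "distortion" ([k1, k2, p1, p2, k3] as OpenCV has them; the pictures are not rectified), "R" (3x3) and "t" (3): a world point X has camera coordinates R X + t. Camera axes: x right, y down, z forward; pixel columns grow to the right and rows downward; lengths in m; the calibration is good to about 2 mm. A picture is of the moment at which its call begins. There is no depth.
- robot.close_job(): hands the job in, once; it reports no verdict.
The state is a dict: "t": time; "q": joint angles; "dq": joint speeds; "joint_torque": joint torques, N m; "tool_pos": TCP position; "orientation": TCP orientation; "force": force on the tool from outside, world axes, zero at the start; "wrist_torque": the same for the moment, N m; "opening": finger opening in m.
Only numpy, scipy, OpenCV 4.12 (cv2) and the standard library are available. Lean on these libraries where they do the work, as an engineer would, in place of code of your own. Each camera call takes 0.05 s, during which the arm holds its last target. There are 200 camera calls.

## Task

First slide the brass dial carrier along the sloping inspection stand until it rests fully against its end stop. Then squeeze the spring clamp off its parking post and clip it over the sloping upper edge of the stand, about the middle of the carrier, square to the edge and with the rubber jaw pads wholly below the edge, so that it pinches carrier and backboard together. Let go, with the carrier still against its stop, and leave the tin, the tray and the case ring where they are.

Things in the scene. Friction and masses are not known exactly. Their poses are not given: they have to be found in the camera images.
- stand: Fixed sloping stand. Steel foot 130 x 170 x 12 mm; origin: centre of its underside, z up, y along the board. Aluminium board 155 mm wide, 5 thick, leans 30 degrees, top to -x (edge 119 mm high, at x = -30 mm); its face looks to +x and up. End stop: strip 8 mm wide, 95 tall, 6 off the board, at the +y end. Lip at the foot 18 mm tall, 10 off the board. Props behind, over 50 mm below the edge
- carrier (a joint): Brass carrier: plate 70 mm wide, 116 tall, 4 thick, on the face of the stand's board, top flush with the board's, two white dials low on it, a knob in the middle. Slides along the stand's y: 0 m = against the end stop (+y end), growing to 0.07 towards the stand's -y. About 1 N of friction; stays where left
- carrier_knob (a point): Middle of the knob on the carrier's face: steel cylinder of 14 mm diameter, 26 mm long, standing straight out from the face; this point is 13 mm from the plate's face and 60 mm down the slope from the upper edge. Axes: x out of the face (30 degrees above level), y along the edge, z up along the slope
- carrier_top (a point): Middle of the upper edge to be clamped: on the carrier's centre line, at the edge's height, in the middle of the 9 mm thickness of plate and board together. Axes: x out of the face, y along the edge, z up along the slope (30 degrees from vertical, leaning to the stand's -x)
- post: Parking post for the clamp, fixed: foot 80 x 90 x 12 mm and an upright aluminium tab 8 mm thick (x), 44 mm wide (y), top 85 mm above the bench. Origin: centre of the foot's underside
- clamp: Spring clamp like a clothes-peg, 75 g, parked jaws down on the post's tab (tab top 16 mm below the pin). Origin: middle of the hinge pin (12 mm dia, 26 long, along y); z from jaws to handles; handles are squeezed along x. Jaws reach 36 mm below the pin, 24 wide (y), with rubber pads 24 to 36 mm below it. Pose is that of the +x half, which turns by half the opening when squeezed evenly
- jaw (a joint): Angle between the two halves of the clamp: 0 with the jaws parallel on the 8 mm tab (about 0.03 on 9 mm), -0.25 jaws shut on nothing, 0.6 rad squeezed fully to its stop, when the pads are 25 mm apart. The spring needs about 5 N on the handle tops to start and 13 N to hold at the stop
- clamp_grip (a point): Point between the handles, 33 mm above the hinge pin: middle for a grasp along the clamp's x. Handles: black flat bars 22 mm wide (y), 5 thick, 5 to 53 mm above the pin, splayed as a V: parked 29 mm over the outsides at the pin and 58 at the top; squeezed to the stop they are parallel, 25 mm over the outsides. Axes as clamp
- clamp_mouth (a point): Point between the centres of the two rubber jaw pads, 30 mm below the hinge pin. Axes as clamp
- tin: Bystander: closed flat round steel tin, 64 mm across, 24 mm tall; origin at the centre of its underside
- tray: Bystander: open white plastic parts tray 70 x 90 x 22 mm; origin at the centre of its underside
- case_ring: Bystander: steel watch-case ring, 48 mm outside, 34 mm inside, 12 mm tall; origin at the centre of its underside
Not all that is in view belongs to the job. What is shaped like the clamp but green is not meant.

How it is judged:
On the way, in this order (a step that is already met when the one before it is completed fails the run):
1. the carrier is against its end stop (within 4 mm), while the clamp is still on its post (value of joint carrier below 0.004 m and distance of clamp from where it was at the start of the episode below 0.02 m), for 0.2 s.
2. the clamp is off the post, in the gripper with its jaws squeezed open (distance of clamp from where it was at the start of the episode above 0.05 m and contact force between the fingers and clamp above 2 N and value of joint jaw above 0.15 rad), for 0.2 s.
At the end, for the whole second after the job is handed in: Carrier within 5 mm of its stop; released clamp at rest, gripping carrier and board by its spring (jaw -0.06 to 0.15 rad, over 4 N), pads' centre 6 to 27 mm below the edge, within 15 mm of the carrier's middle, 5 mm of mid-thickness, 0.2 rad of the slope and 0.25 rad of square (value of joint carrier below 0.005 m and z of clamp_mouth in the frame of carrier_top between -0.027 and -0.006 m and y of clamp_mouth in the frame of carrier_top between -0.015 and 0.015 m and x of clamp_mouth in the frame of carrier_top between -0.005 and 0.005 m and angle between the z axis of clamp and the z axis of carrier_top, either way round below 0.2 rad and angle between the x axis of clamp and the x axis of carrier_top, either way round below 0.25 rad and value of joint jaw between -0.06 and 0.15 rad and contact force between clamp and stand above 4 N and linear speed of clamp below 0.02 m/s); the robot touches nothing.
It fails at once if the tin is shifted by more than 20 mm (distance of tin from where it was at the start of the episode above 0.02 m).
It fails at once if the tray is shifted by more than 20 mm (distance of tray from where it was at the start of the episode above 0.02 m).
It fails at once if the case ring is shifted by more than 20 mm (distance of case_ring from where it was at the start of the episode above 0.02 m).
It also fails if it takes over 64 s, if anything falls off the work surface, if the arm or the gripper's body presses on something with over 40 N, if the wrist force passes 120 N, or if a joint passes its speed limit or range.

## Working session

There is one attempt and no reset: what is moved stays moved. The work goes in short steps, Python scripts to look and compute and a shell command to move; the robot and the scene stay as the last step left them, time stands still between calls to the robot, and variables do not carry over. Pictures are saved under pics/ and viewed, about 8 in all and at most 12, crops included, and the job is handed in when it is done.

```bash
mkdir -p pics; ls; python3 - <<'E'
from plant import robot
import cv2
s=robot.read_state(); print({k:(v if not hasattr(v,'round') else v) for k,v in s.items()})
for n in("top","side"):
    c=robot.read_camera(n); cv2.imwrite(f"pics/{n}0.png",c["image"]); print(n,c["K"],c["distortion"],c["R"],c["t"])
E
```

```text
pics
{'t': 0.0, 'q': array([-1.41040167e+00,  1.31163950e-01,  1.48928824e+00,  4.82746577e-05,
        1.52301354e+00, -8.53896521e-02]), 'dq': array([ 0.00218929,  0.00029843, -0.00045183,  0.00051587, -0.00033252,
       -0.00110702]), 'joint_torque': array([ 1.52650146e-04, -5.59828091e+01, -4.91771865e+01,  7.67512573e-02,
        3.51332570e-02, -1.36798731e-04]), 'tool_pos': array([ 0.14594264, -0.58138149,  0.21758088]), 'orientation': array([-3.11604059e+00, -3.84872709e-01,  3.46076457e-05]), 'force': array([ 0.28725463, -0.20434966,  0.20860197]), 'wrist_torque': array([-0.00161239,  0.0143421 , -0.00322726]), 'opening': 0.09309281123832348}
top [[501.96462219   0.         319.10041647]
 [  0.         501.96462219 207.3898723 ]
 [  0.           0.           1.        ]] [-0.00562021  0.          0.          0.          0.        ] [[-0.00399693 -0.99988183 -0.01484424]
 [-0.98526594  0.00647578 -0.17090667]
 [ 0.1709826   0.01394242 -0.9851754 ]] [0.01317145 0.56831874 0.8303017 ]
side [[400.82841228   0.         319.58213079]
 [  0.         400.82841228 203.81698021]
 [  0.           0.           1.        ]] [-0.06424941  0.          0.          0.          0.        ] [[ 0.87979873 -0.47511594 -0.01480007]
 [-0.37877884 -0.68191465 -0.6257148 ]
 [ 0.28719469  0.55610903 -0.7799115 ]] [-0.48584962  0.30540491  0.6797036 ]
```

View pics/top0.png

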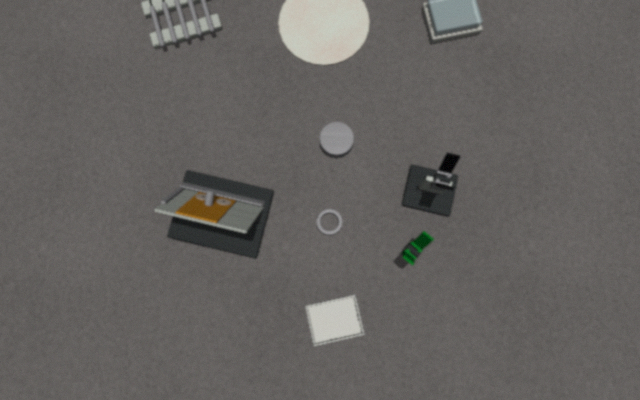

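View pics/side0.png

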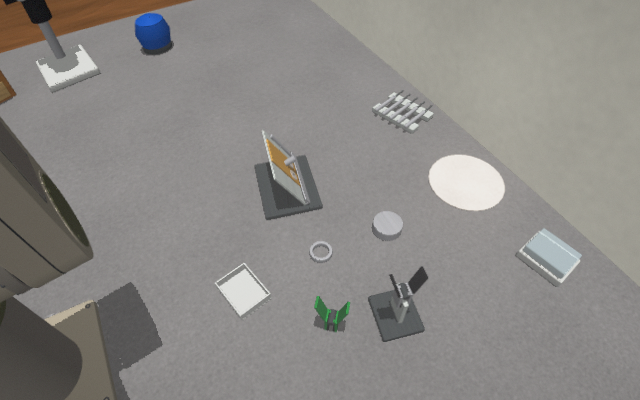

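Top view: the stand is at (220,213), the post with the black-handled clamp at (430,190), and the green decoy lies at (413,250). The tin is at (337,139), the ring at (329,222) and the tray at (335,320). I'll enlarge the stand and clamp from both views.

```bash
cat > h.py <<'E'
import numpy as np, cv2
from plant import robot
from scipy.spatial.transform import Rotation as Rot
def cam(n):
    c=robot.read_camera(n); return {k:np.array(v) for k,v in c.items()}
def ray(c,uv):
    p=cv2.undistortPoints(np.float64([[uv]]),c["K"],c["distortion"])[0,0]
    return -c["R"].T@c["t"], c["R"].T@np.r_[p,1]
def onz(c,uv,z):
    o,d=ray(c,uv); return o+d*(z-o[2])/d[2]
def proj(c,X):
    return cv2.projectPoints(np.float64(X).reshape(-1,1,3),cv2.Rodrigues(c["R"])[0],c["t"],c["K"],c["distortion"])[0][:,0]
def tri(c1,u1,c2,u2):
    o1,d1=ray(c1,u1);o2,d2=ray(c2,u2)
    a=np.linalg.lstsq(np.c_[d1,-d2],o2-o1,rcond=None)[0]
    p,q=o1+a[0]*d1,o2+a[1]*d2
    return (p+q)/2,np.linalg.norm(p-q)
def crop(im,x0,y0,w,h,f): return cv2.resize(im[y0:y0+h,x0:x0+w],None,fx=f,fy=f,interpolation=cv2.INTER_CUBIC)
E
python3 - <<'E'
from h import *
t=cv2.imread("pics/top0.png");s=cv2.imread("pics/side0.png")
A=np.vstack([np.hstack([crop(t,145,160,133,100,3),crop(t,390,140,133,100,3)]),np.hstack([crop(s,225,120,133,100,3),crop(s,345,250,133,100,3)])])
cv2.imwrite("pics/c1.png",A)
E
```

```text
(no output)
```

View pics/c1.png

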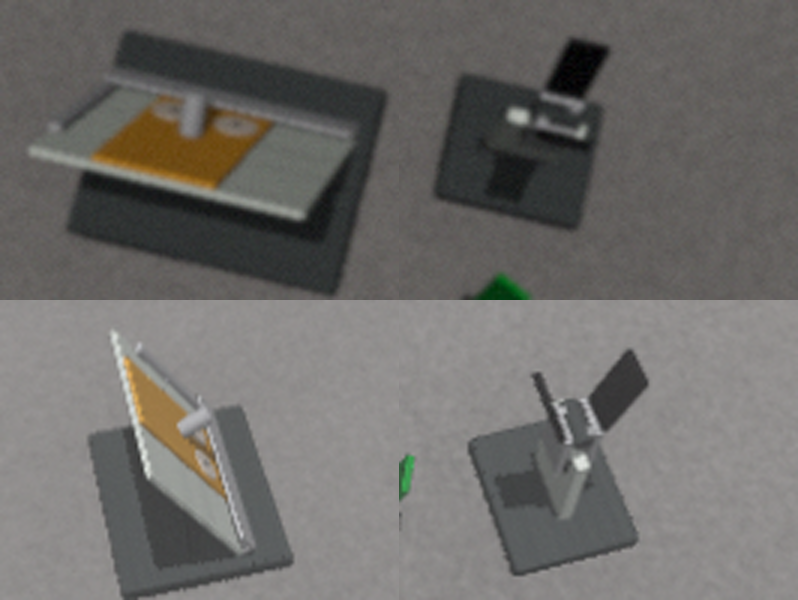

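The two clamps are the black-handled one on the post (top ~(445,170), side ~(405,285)) and the green one lying loose on the bench (top (413,250)). The one meant is the black one: it has black bars and is parked jaws-down on the tab, and the crop confirms this. Next I'll measure poses.

```bash
python3 - <<'E'
from h import *
np.set_printoptions(precision=4,suppress=True)
ct,cs=cam("top"),cam("side")
for c in(ct,cs): print("campos",-c["R"].T@c["t"])
def rect(name,px,c,z=0.012):
    P=np.array([onz(c,p,z) for p in px])
    print(name,"ctr",P.mean(0),"sides",[round(float(np.linalg.norm(P[i]-P[i-1])),4) for i in range(4)],
     "yaw of edges",[round(float(np.degrees(np.arctan2(*(P[(i+1)%4]-P[i])[[1,0]]))),1) for i in range(4)])
rect("stand T",[(187.7,170),(273.7,190),(257,257.7),(167.7,237.3)],ct)
rect("post T",[(410.7,165),(458,174.3),(450.3,216),(402.3,205)],ct)
S=lambda x,y:(225+x/3,120+(y-300)/3); Q=lambda x,y:(345+(x-399)/3,250+(y-300)/3)
rect("stand S",[S(243,406),S(292,560),S(124,596),S(89,436)],cs)
rect("post S",[Q(580,410),Q(636,540),Q(515,573),Q(470,440)],cs)
T=lambda x,y:(145+x/3,160+y/3);U=lambda x,y:(390+(x-399)/3,140+y/3)
for n,a,b in[("edge+y",T(30,150),S(113,333)),("edge-y",T(303,217),S(148,475)),
 ("h+x top +y",U(575,40),Q(630,350)),("h+x top -y",U(608,48),Q(648,380)),("h+x bot +y",U(545,92),Q(588,408)),("h+x bot -y",U(580,102),Q(607,430)),
 ("knob end",T(196,97),S(184,430))]:
    print(n,*tri(ct,a,cs,b))
for n,a in[("carr +y",T(95,157)),("carr -y",T(215,187))]: print(n,onz(ct,a,.119))
E
```

```text
campos [ 0.418  -0.0021  0.9153]
campos [ 0.3479 -0.4006  0.714 ]
stand T ctr [0.565  0.1894 0.012 ] sides [0.1294, 0.1653, 0.1274, 0.1676] yaw of edges [-103.7, 167.0, 77.0, -14.0]
post T ctr [ 0.606  -0.1932  0.012 ] sides [0.0771, 0.0882, 0.0796, 0.0888] yaw of edges [-102.0, 167.0, 76.4, -13.4]
stand S ctr [0.567  0.1865 0.012 ] sides [0.1292, 0.1683, 0.1268, 0.1683] yaw of edges [-104.6, 166.3, 76.2, -13.7]
post S ctr [ 0.6061 -0.1954  0.012 ] sides [0.075, 0.0897, 0.077, 0.0882] yaw of edges [-103.7, 166.0, 75.0, -12.9]
edge+y [0.5557 0.2764 0.1135] 0.002192169293630495
edge-y [0.5176 0.1261 0.1188] 0.0022177471893494475
h+x top +y [ 0.6345 -0.1939  0.1557] 0.0007748399259075308
h+x top -y [ 0.6317 -0.2119  0.1535] 0.002995127239375666
h+x bot +y [ 0.6213 -0.1907  0.0966] 0.0004434593998608692
h+x bot -y [ 0.6162 -0.2089  0.1047] 0.005903626478982704
knob end [0.5845 0.1993 0.0676] 0.016653477823805923
carr +y [0.5496 0.2393 0.119 ]
carr -y [0.5329 0.1739 0.119 ]
```

```bash
cat >> h.py <<'E'
np.set_printoptions(precision=4,suppress=True)
ys=np.radians(-13.7); XS=np.array([np.cos(ys),np.sin(ys),0]); YS=np.array([-np.sin(ys),np.cos(ys),0]); ZS=np.array([0,0,1.])
S0=np.array([.566,.188,0])
def st(x,y,z): return S0+XS*x+YS*y+ZS*z
N=XS*np.cos(np.pi/6)+ZS*.5; UP=-XS*.5+ZS*np.cos(np.pi/6)   # face normal, up slope
def plan(p,R):
    "turn (deg, tool axes) then shift (cm, axes after the turn); also shift in present axes"
    s=robot.read_state(); R0=Rot.from_rotvec(s["orientation"]).as_matrix()
    print("t",round(s["t"],2),"pos",s["tool_pos"],"F",s["force"],"open",round(s["opening"],4),"q",s["q"])
    print("turn deg",np.degrees(Rot.from_matrix(R0.T@R).as_rotvec()),"shift cm after turn",R.T@(p-s["tool_pos"])*100,"in present axes",R0.T@(p-s["tool_pos"])*100)
def frame(y,z): return np.c_[np.cross(y,z),y,z]
E
python3 - <<'E'
from h import *
ct,cs=cam("top"),cam("side")
S=lambda x,y:(225+x/3,120+(y-300)/3);T=lambda x,y:(145+x/3,160+y/3)
inS=lambda p:[float(round((p-S0)@a*1000,1)) for a in(XS,YS,ZS)]
# knob face centre ~ tip; top and side views at several heights
print("knob tip T",inS(onz(ct,T(196,100),.088)),"base T",inS(onz(ct,T(191,133),.075)))
print("knob tip S",inS(onz(cs,S(184,432),.080)),"top S",inS(onz(cs,S(203,408),.088)))
print("edge T",inS(onz(ct,T(30,150),.119)),inS(onz(ct,T(303,215),.119)))
print("edge S",inS(onz(cs,S(113,333),.119)),inS(onz(cs,S(149,475),.119)))
print("carrier edge S",inS(onz(cs,S(124,362),.119)),inS(onz(cs,S(139,425),.119)))
plan(st(.022,-.035,.19),frame(-YS,-ZS))
E
```

```text
knob tip T [19.1, 9.8, 88.0] base T [1.8, 11.1, 75.0]
knob tip S [5.0, -0.4, 80.0] top S [22.6, 12.3, 88.0]
edge T [-32.5, 81.3, 119.0] [-32.5, -71.4, 119.0]
edge S [-30.2, 77.1, 119.0] [-30.6, -71.8, 119.0]
carrier edge S [-27.7, 43.2, 119.0] [-28.7, -23.6, 119.0]
t 0.3 pos [ 0.146  -0.5818  0.2183] F [0.498  0.5215 0.8895] open 0.0931 q [-1.4104  0.1307  1.4886  0.      1.523  -0.0854]
turn deg [-0.0355  0.0038 27.7841] shift cm after turn [ 24.7724 -81.2339   2.8285] in present axes [ 59.7826 -60.3193   2.8703]
```

```bash
python3 -m inch '[[[0,0,0,0,0,6.95,1],[0,0,0,0,0,6.95,1],[0,0,0,0,0,6.95,1],[0,0,0,0,0,6.95,1]]]' 20 >/dev/null
for i in 1 2 3 4; do python3 -m inch '[[[1.24,-4.06,0,0,0,0,1],[1.24,-4.06,0,0,0,0,1],[1.24,-4.06,0,0,0,0,1],[1.24,-4.06,0,0,0,0,1],[1.24,-4.06,0,0,0,0,1]]]'; done
python3 -c "
from h import *
plan(st(.022,-.035,.064),frame(-YS,-ZS))"
```

```text
t: 1.2
tool_pos: [0.2549, -0.3979, 0.2186]
orientation: [3.119, -0.376, 0.0]
force: [0.6, 0.5, 0.8]
opening: 0.0252
t: 1.7
tool_pos: [0.3633, -0.2154, 0.2189]
orientation: [3.119, -0.376, 0.001]
force: [0.8, -0.9, 0.2]
opening: 0.0003
t: 2.2
tool_pos: [0.4718, -0.0327, 0.2188]
orientation: [3.119, -0.375, 0.001]
force: [0.8, -0.6, -0.1]
opening: 0.0001
t: 2.7
tool_pos: [0.5802, 0.1498, 0.2186]
orientation: [3.119, -0.375, 0.0]
force: [0.7, -1.1, 0.6]
opening: 0.0004
t 2.7 pos [0.5802 0.1498 0.2186] F [ 0.7247 -1.0515  0.5933] open 0.0004 q [ 0.1673  0.128   1.4909 -0.0001  1.5225  1.9772]
turn deg [-0.0009 -0.0132 -0.0037] shift cm after turn [-0.0789  0.1284 15.4598] in present axes [-0.0824  0.1286 15.4597]
```

```bash
python3 -m inch '[[[0,0.1,3.1,0,0,0,1],[0,0,3.1,0,0,0,1],[0,0,3.1,0,0,0,1],[0,0,3.1,0,0,0,1],[0,0,3.0,0,0,0,1]]]'
python3 -m inch '[[[0,-0.5,0,0,0,0,1],[0,-0.5,0,0,0,0,1],[0,-0.5,0,0,0,0,1],[0,-0.4,0,0,0,0,1],[0,-0.3,0,0,0,0,1]]]'
python3 -m inch '[[[0,-0.3,0,0,0,0,1],[0,-0.3,0,0,0,0,1],[0,-0.3,0,0,0,0,1],[0,-0.2,0,0,0,0,1],[0,0,0,0,0,0,1]]]'
python3 - <<'E'
from h import *
plan(st(.022,.010,.064),frame(-YS,-ZS))
t=cam("top")["image"];s=cam("side")["image"]
cv2.imwrite("pics/c2.png",np.hstack([crop(t,145,150,133,133,3),crop(s,225,90,133,133,3)]))
E
```

```text
t: 3.2
tool_pos: [0.579, 0.1472, 0.0632]
orientation: [3.119, -0.375, -0.0]
force: [1.0, -0.4, 0.2]
opening: 0.0007
t: 3.7
tool_pos: [0.5857, 0.1693, 0.0665]
orientation: [-3.118, 0.374, -0.004]
force: [0.3, 0.4, 0.1]
opening: 0.0008
t: 4.2
tool_pos: [0.5872, 0.1794, 0.0646]
orientation: [-3.119, 0.375, -0.0]
force: [0.6, 1.1, 0.8]
opening: 0.0005
t 4.2 pos [0.5872 0.1794 0.0646] F [0.5885 1.1083 0.7501] open 0.0005 q [0.213  0.2875 1.5982 0.0001 1.2559 2.023 ]
turn deg [-0.0046 -0.0031 -0.0089] shift cm after turn [-0.06   -1.3381  0.0646] in present axes [-0.0602 -1.3381  0.0647]
```

View pics/c2.png

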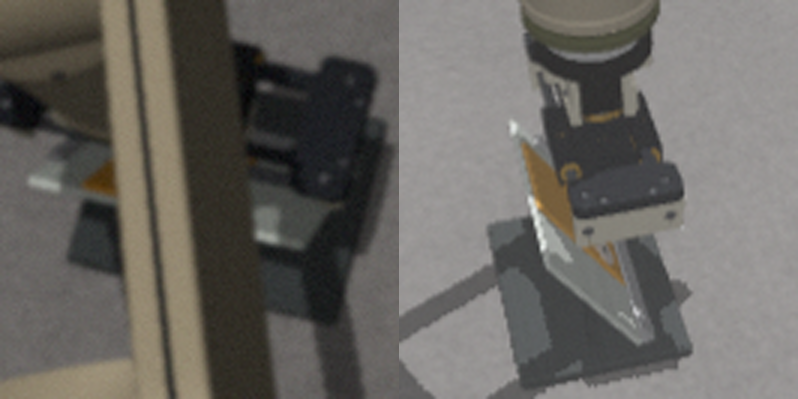

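The arm hides most of the stand in the top view. The carrier's +y edge is now at about crop x=80, against 95 before, so the carrier is moving. I'll keep pushing until the force rises.

```bash
python3 -m inch '[[[0,-0.3,0,0,0,0,1],[0,-0.3,0,0,0,0,1],[0,-0.2,0,0,0,0,1],[0,0,0,0,0,0,1],[0,0,0,0,0,0,1]]]'|grep -E 'pos|force'
for i in 1 2; do python3 -m inch '[[[0,-0.1,0,0,0,0,1],[0,-0.1,0,0,0,0,1],[0,-0.1,0,0,0,0,1],[0,0,0,0,0,0,1]]]'|grep -E 'pos|force'; done
```

```text
tool_pos: [0.589, 0.1872, 0.0646]
force: [-0.0, 0.7, 0.0]
tool_pos: [0.5897, 0.1899, 0.0646]
force: [-0.8, -0.8, -0.5]
tool_pos: [0.5904, 0.1929, 0.0646]
force: [0.2, -0.1, -0.7]
```

```bash
for i in 1 2 ; do python3 -m inch '[[[0,-0.1,0,0,0,0,1],[0,-0.1,0,0,0,0,1],[0,-0.1,0,0,0,0,1],[0,0,0,0,0,0,1]]]'|grep -E 'pos|force'; done
```

```text
tool_pos: [0.5912, 0.1958, 0.0646]
force: [-1.1, -0.1, 0.7]
tool_pos: [0.5919, 0.1988, 0.0647]
force: [-1.0, 0.2, 0.6]
```

```bash
for i in 1 2 3; do python3 -m inch '[[[0,-0.1,0,0,0,0,1],[0,-0.1,0,0,0,0,1],[0,0,0,0,0,0,1]]]'|grep -E 'pos|force'; done
python3 - <<'E'
from h import *
t=cam("top")["image"];s=cam("side")["image"]
cv2.imwrite("pics/c3.png",np.hstack([crop(t,145,150,100,133,4),crop(s,245,90,100,133,4)]))
E
```

```text
tool_pos: [0.5923, 0.2007, 0.0646]
force: [-0.3, -0.4, 0.1]
tool_pos: [0.5925, 0.2013, 0.0646]
force: [-2.3, -6.2, 2.1]
tool_pos: [0.5925, 0.2015, 0.0646]
force: [-5.6, -14.1, 6.8]
```

View pics/c3.png

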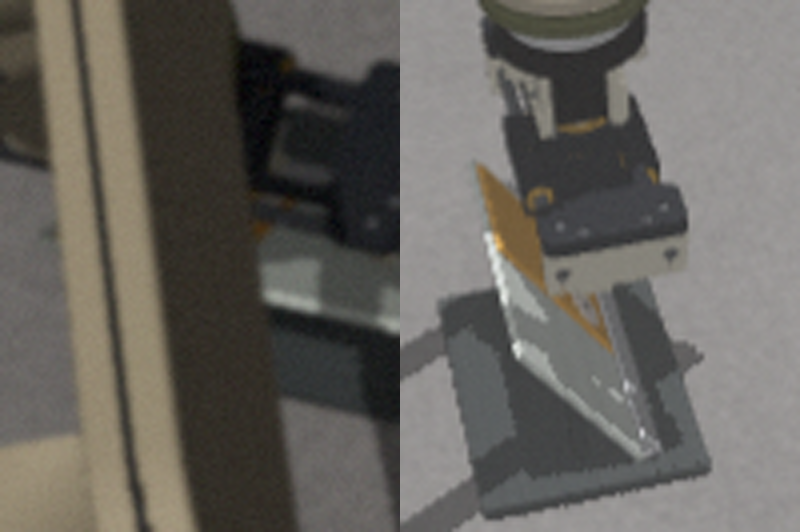

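The push force rose to 14 N, so the carrier is on its stop. I'll back off, rise, turn and move above the clamp.

```bash
python3 -m inch '[[[0,0.5,0,0,0,0,1],[0,0.7,0,0,0,0,1],[0,0,-2,0,0,0,1],[0,0,-4,0,0,0,1],[0,0,-4,0,0,0,1]]]' |grep -E 'pos|force'
python3 -m inch '[[[0,0,-4,0,0,0,1],[0,0,-2,0,0,0,1],[0,0,0,0,0,-8.2,-1],[0,0,0,0,0,-8.2,-1],[0,0,0,0,0,-8.2,-1]]]' >/dev/null
for i in 1 2; do python3 -m inch '[[[0,0,0,0,0,-8.25,-1],[0,0,0,0,0,-8.25,-1],[0,0,0,0,0,-8.25,-1],[0,0,0,0,0,-8.25,-1]]]' >/dev/null; done
python3 - <<'E'
from h import *
a=np.radians(-13.1); X=np.array([np.cos(a),np.sin(a),0])
plan(np.array([.606,-.1965,.215]),frame(X,-ZS))
E
```

```text
tool_pos: [0.5894, 0.1926, 0.1647]
force: [0.7, -0.7, 0.1]
t 9.2 pos [0.5904 0.1929 0.2247] F [-0.5612  0.3286  0.6935] open 0.0836 q [0.233  0.1842 1.4178 0.0005 1.5392 0.4557]
turn deg [ 0.0099 -0.0357  0.3412] shift cm after turn [-37.5747  10.347    0.9669] in present axes [-37.6363  10.123    0.9452]
```

```bash
python3 -m inch '[[[-3.76,1.03,0.1,0,0,0.34,-1],[-3.76,1.03,0.1,0,0,0,-1],[-3.76,1.03,0.1,0,0,0,-1],[-3.76,1.03,0.1,0,0,0,-1],[-3.76,1.03,0.1,0,0,0,-1]]]' |grep -E 'pos|force'
python3 - <<'E'
from h import *
t=cam("top")["image"];s=cam("side")["image"]
cv2.imwrite("pics/t4.png",t);cv2.imwrite("pics/s4.png",s)
cv2.imwrite("pics/c4.png",np.vstack([np.hstack([crop(t,145,150,100,75,4),crop(t,395,135,100,75,4)]),np.hstack([crop(s,235,120,100,75,4),crop(s,355,255,100,75,4)])]))
E
```

```text
tool_pos: [0.5969, -0.0034, 0.2198]
force: [-0.1, 0.5, 0.4]
```

View pics/c4.png

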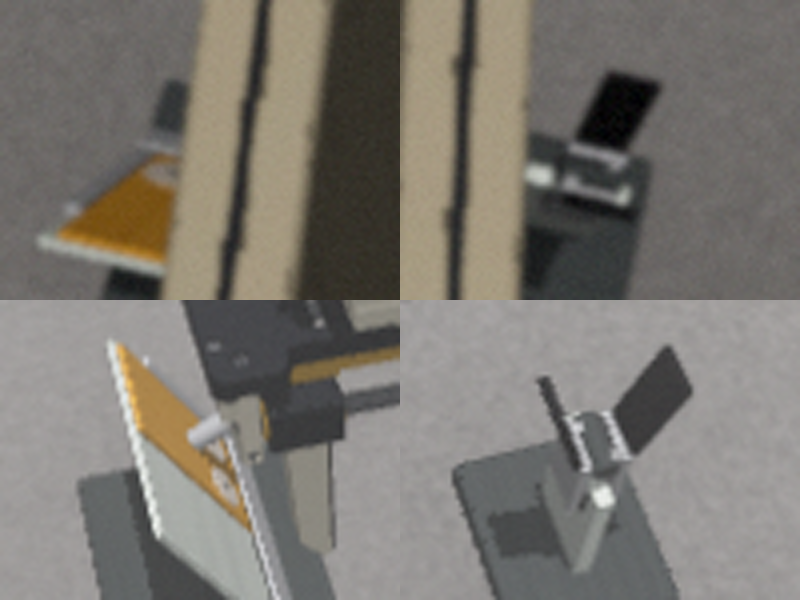

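```bash
python3 - <<'E'
from h import *
ct,cs=cam("top"),cam("side")
A=tri(ct,(447.3,153.3),cs,(422,266.25));B=tri(ct,(460.3,155.8),cs,(428.25,277.5));print(A,B)
m=(A[0]+B[0])/2; a=np.radians(-13.1);X=np.array([np.cos(a),np.sin(a),0]);print("pin from handle",m-.0285*X)
H=tri(ct,(445,178.75),cs,(405.25,290));print("hinge",H, onz(ct,(445,178.75),.103),onz(cs,(405.25,290),.103))
# predicted handle corners, +x and -x handle outer tops
pin=np.array([.606,-.1965,.101]);Y=np.array([-X[1],X[0],0])
for n,c in(("top",ct),("side",cs)):
    print(n,proj(c,[pin+sx*.029*X+sy*.011*Y+[0,0,.053] for sx in(1,-1) for sy in(1,-1)]),"pin ends",proj(c,[pin+.013*Y,pin-.013*Y]))
plan(np.array([.606,-.1965,.115]),frame(X,-ZS))
E
```

```text
(array([ 0.6355, -0.1925,  0.1537]), np.float64(0.0016176207079639368)) (array([ 0.632 , -0.213 ,  0.1526]), np.float64(0.0023406238373651043))
pin from handle [ 0.606  -0.1963  0.1532]
hinge (array([ 0.6061, -0.1982,  0.1087]), np.float64(0.0034825181375182086)) [ 0.6057 -0.199   0.103 ] [ 0.6103 -0.1967  0.103 ]
top [[447.4033 152.02  ]
 [461.3118 154.9995]
 [440.6229 187.4165]
 [454.6934 190.4826]] pin ends [[435.4876 177.1815]
 [450.9715 180.5413]]
side [[422.0868 265.9185]
 [427.8705 277.7335]
 [388.0934 274.8438]
 [393.2777 287.0436]] pin ends [[399.9376 284.861 ]
 [405.8941 298.4921]]
t 9.9 pos [ 0.597  -0.0027  0.2197] F [-0.3137  0.0333  0.3687] open 0.0933 q [-0.0909  0.1215  1.496   0.0007  1.5239  0.1459]
turn deg [ 0.0087 -0.041  -0.4705] shift cm after turn [-18.6685   5.2711  10.4657] in present axes [-18.6321   5.4227  10.4532]
```

The carrier is flush with its stop (side view), and the predicted handle corners match the image to about 1 px. I'll move over the clamp and go down.

```bash
python3 -m inch '[[[-3.73,1.06,0,0,0,-0.47,-1],[-3.73,1.06,0,0,0,0,-1],[-3.73,1.06,0,0,0,0,-1],[-3.73,1.06,0,0,0,0,-1],[-3.73,1.06,0,0,0,0,-1]]]' |grep -E 'pos|force'
python3 -m inch '[[[0,0,2.2,0,0,0,-1],[0,0,2.2,0,0,0,-1],[0,0,2,0,0,0,-1],[0,0,2,0,0,0,-1],[0,0,0,0,0,0,-1]]]' |grep -E 'pos|force'
python3 - <<'E'
from h import *
a=np.radians(-13.1); X=np.array([np.cos(a),np.sin(a),0])
plan(np.array([.606,-.1965,.115]),frame(X,-ZS))
E
```

```text
tool_pos: [0.607, -0.1954, 0.2198]
force: [0.5, -0.3, -0.5]
tool_pos: [0.6047, -0.1933, 0.1319]
force: [-0.8, 0.0, -0.3]
t 10.9 pos [ 0.6047 -0.1933  0.1319] F [-0.8211  0.0464 -0.3384] open 0.0934 q [-0.3904  0.2819  1.4757  0.0006  1.3899 -0.1655]
turn deg [-0.3292 -0.0874  0.2092] shift cm after turn [-0.2877  0.1966  1.6896] in present axes [-0.291   0.2052  1.688 ]
```

```bash
python3 -m inch '[[[-0.25,0.2,0.8,0,0,0,-1],[0,0,0.9,0,0,0,-1],[0,0,0,0,0,0,-1],[0,0,0,0,0,0,-1]]]' |grep -E 'pos|force'
python3 - <<'E'
from h import *
a=np.radians(-13.1); X=np.array([np.cos(a),np.sin(a),0])
plan(np.array([.606,-.1965,.115]),frame(X,-ZS))
E
```

```text
tool_pos: [0.6079, -0.1985, 0.1189]
force: [-0.9, 0.7, -0.3]
t 11.3 pos [ 0.6079 -0.1985  0.1189] F [-0.8618  0.684  -0.2713] open 0.0926 q [-0.3959  0.2987  1.4799  0.0001  1.3627 -0.1693]
turn deg [ 0.0129 -0.0026  0.1162] shift cm after turn [ 0.1548 -0.2346  0.3924] in present axes [ 0.1553 -0.2343  0.3924]
```

```bash
python3 -m inch '[[[0.15,-0.2,0.35,0,0,0,-1],[0,0,0,0,0,0,-1],[0,0,0,0,0,0,-1]]]' |grep -E 'pos|force'
python3 -m inch '[[[0,0,0,0,0,0,0.35],[0,0,0,0,0,0,0.35],[0,0,0,0,0,0,1],[0,0,0,0,0,0,1],[0,0,0,0,0,0,1]]]' 40|grep -E 'pos|force|open'
python3 -m inch '[[[0,0,0,0,0,0,1],[0,0,0,0,0,0,1],[0,0,0,0,0,0,1],[0,0,0,0,0,0,1],[0,0,0,0,0,0,1]]]'|grep -E 'pos|force|open'
```

```text
tool_pos: [0.6061, -0.1967, 0.1153]
force: [-0.3, 0.2, 0.0]
tool_pos: [0.6063, -0.1967, 0.1152]
force: [0.8, -0.5, 0.6]
opening: 0.0579
tool_pos: [0.6061, -0.1967, 0.1151]
force: [0.4, -1.0, -0.6]
opening: 0.0243
```

```bash
python3 -m inch '[[[0,0,-0.5,0,0,0,1],[0,0,-1,0,0,0,1],[0,0,-2,0,0,0,1],[0,0,-3,0,0,0,1],[0,0,-3,0,0,0,1]]]'|grep -E 'pos|force|open'
python3 -m inch '[[[0,0,-3,0,0,0,1],[0,0,-2,0,0,0,1],[0,0,0,0,0,0,1]]]'|grep -E 'pos|force|open'
python3 - <<'E'
from h import *
t=cam("top")["image"];s=cam("side")["image"]
cv2.imwrite("pics/s5.png",s)
cv2.imwrite("pics/c5.png",np.hstack([crop(t,370,90,100,133,4),crop(s,350,170,100,133,4)]))
R=frame(N,-UP)
ctop=st(-.030,.0375,.119)
print("carrier_top",ctop)
mid=np.array([.58,.12,.27])
plan(ctop+UP*(.015+.014+.07),R)
E
```

```text
tool_pos: [0.606, -0.1966, 0.2118]
force: [0.2, -0.7, -0.1]
opening: 0.0242
tool_pos: [0.6081, -0.1975, 0.2658]
force: [0.5, -1.2, 0.6]
opening: 0.0247
carrier_top [0.5457 0.2315 0.119 ]
t 13.5 pos [ 0.6064 -0.1968  0.2606] F [-0.3113 -0.3879 -0.6348] open 0.0245 q [-0.3942  0.2175  1.3152 -0.      1.6076 -0.1675]
turn deg [-29.9282  -0.1735   0.6996] shift cm after turn [ 40.1784 -20.9673  -5.6584] in present axes [ 40.4376 -20.4931   5.5481]
```

View pics/c5.png

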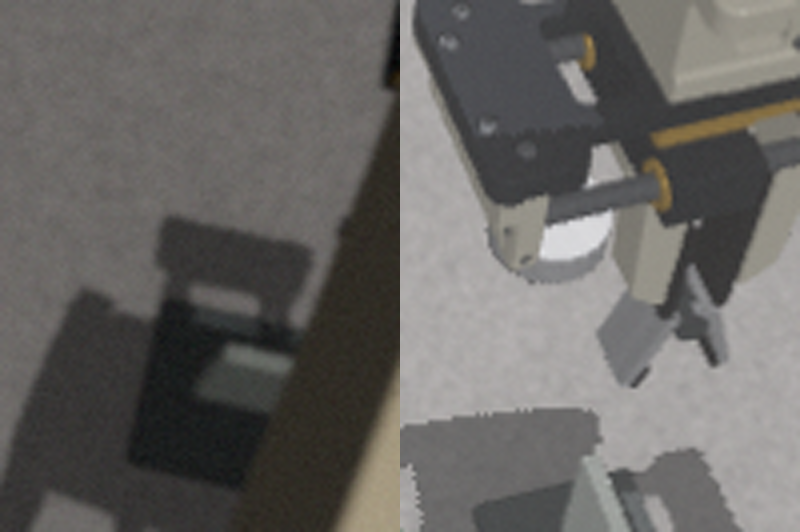

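The clamp hangs straight in the gripper with its jaws open (side crop, pads at about (630,380) and (720,360)), and the tab is empty. I'll tilt 30° and carry it to the stand.

```bash
python3 -m inch '[[[0,0,0,-7.48,0,0.17,1],[0,0,0,-7.48,0,0.17,1],[0,0,0,-7.48,0,0.17,1],[0,0,0,-7.48,0,0.17,1],[0,0,0,0,0,0,1]]]'|grep -E 'pos|force|open|ori'
for i in 1 2 3; do python3 -m inch '[[[3.35,-1.75,-0.47,0,0,0,1],[3.35,-1.75,-0.47,0,0,0,1],[3.35,-1.75,-0.47,0,0,0,1],[3.35,-1.75,-0.47,0,0,0,1]]]'|grep -E 'pos|force|open'; done
python3 -m inch '[[[0,0,0,0,0,0,1],[0,0,0,0,0,0,1]]]' >/dev/null
python3 - <<'E'
from h import *
plan(st(-.030,.0375,.119)+UP*(.015+.014+.07),frame(N,-UP))
t=cam("top")["image"];s=cam("side")["image"]
cv2.imwrite("pics/t6.png",t);cv2.imwrite("pics/s6.png",s)
cv2.imwrite("pics/c6.png",np.hstack([crop(t,135,120,100,133,4),crop(s,230,60,100,133,4)]))
E
```

```text
tool_pos: [0.5997, -0.1938, 0.2498]
orientation: [2.131, 1.672, 0.444]
force: [-0.7, 1.0, -1.5]
opening: 0.0245
tool_pos: [0.5697, -0.0491, 0.2424]
force: [1.0, 0.2, -1.0]
opening: 0.024
tool_pos: [0.5333, 0.0982, 0.2245]
force: [0.1, 0.3, -1.7]
opening: 0.0248
tool_pos: [0.4969, 0.2456, 0.2062]
force: [0.7, -0.2, -1.3]
opening: 0.0243
t 15.4 pos [0.4969 0.2447 0.2055] F [ 0.4308 -0.3423 -1.5118] open 0.0247 q [ 0.6225 -0.3214  2.027  -0.4326  1.1162  0.9882]
turn deg [-0.1459 -0.1005  0.1168] shift cm after turn [-0.1191  0.0529  0.1187] in present axes [-0.1195  0.053   0.1183]
```

View pics/c6.png

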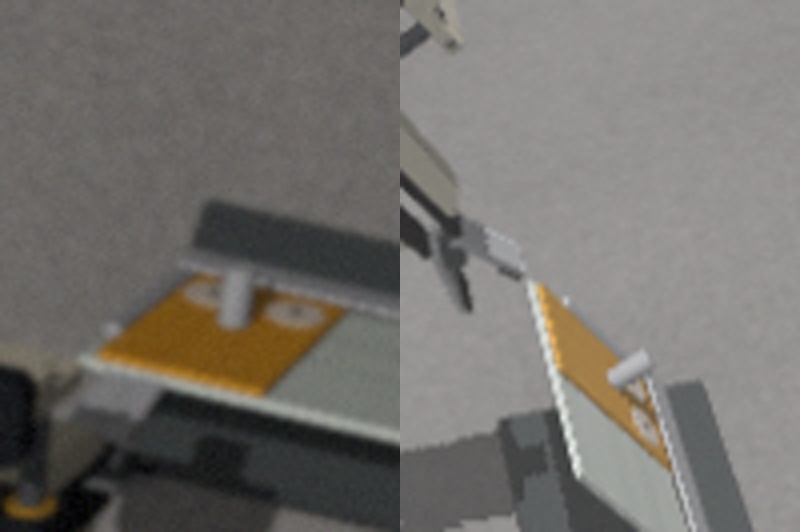

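```bash
python3 - <<'E'
from h import *
ct,cs=cam("top"),cam("side")
s=robot.read_state(); R=Rot.from_rotvec(s["orientation"]).as_matrix(); p=s["tool_pos"]
# tool x=along edge?, y=N, z=-UP
pts={"jaw tip +N outer, +/-12 along edge":[p+R@[sx*.012,.0165,.050] for sx in(1,-1)]}
c0=st(-.030,.0375,.119)
pts["carrier front top corners +y,-y"]=[c0+.0045*N+k*.035*YS for k in(1,-1)]
pts["board back top corners"]=[st(-.030,.003,.119)-.0045*N+k*.0775*YS for k in(1,-1)]
pts["knob tip/base"]=[c0+.0305*N-.06*UP,c0+.0045*N-.06*UP]
for n,q in pts.items():
    a=(proj(ct,q)-[135,120])*4; b=(proj(cs,q)-[230,60])*4+[400,0]
    print(n,"T",a.round(0).tolist(),"S",b.round(0).tolist())
E
```

```text
jaw tip +N outer, +/-12 along edge T [[110.0, 377.0], [171.0, 391.0]] S [[508.0, 247.0], [516.0, 276.0]]
carrier front top corners +y,-y T [[103.0, 349.0], [270.0, 388.0]] S [[539.0, 285.0], [561.0, 369.0]]
board back top corners T [[83.0, 365.0], [452.0, 453.0]] S [[524.0, 284.0], [574.0, 481.0]]
knob tip/base T [[247.0, 265.0], [240.0, 321.0]] S [[649.0, 360.0], [612.0, 384.0]]
```

Predicted and observed points agree within about 3 mm, and the open jaws have 8 mm of clearance each side. I'll lower along the slope in steps and watch the force.

```bash
python3 -m inch '[[[-0.2,0.05,1.5,0,0,0,1],[0,0,1.5,0,0,0,1],[0,0,1,0,0,0,1],[0,0,0.5,0,0,0,1],[0,0,0,0,0,0,1]]]'|grep -E 'pos|force|open'
python3 - <<'E'
from h import *
plan(st(-.030,.0375,.119)+UP*(.015+.014),frame(N,-UP))
t=cam("top")["image"];s=cam("side")["image"]
cv2.imwrite("pics/c7.png",np.hstack([crop(t,135,150,100,100,4),crop(s,230,85,100,100,4)]))
E
```

```text
tool_pos: [0.5186, 0.2356, 0.1661]
force: [-0.6, 0.3, -1.7]
opening: 0.0245
t 16.1 pos [0.5186 0.2356 0.1661] F [-0.5787  0.2991 -1.6568] open 0.0245 q [ 0.5767 -0.253   2.046  -0.4389  1.0178  0.987 ]
turn deg [-0.1248 -0.0987 -0.0706] shift cm after turn [0.2534 0.0113 2.548 ] in present axes [0.249  0.0166 2.5484]
```

View pics/c7.png

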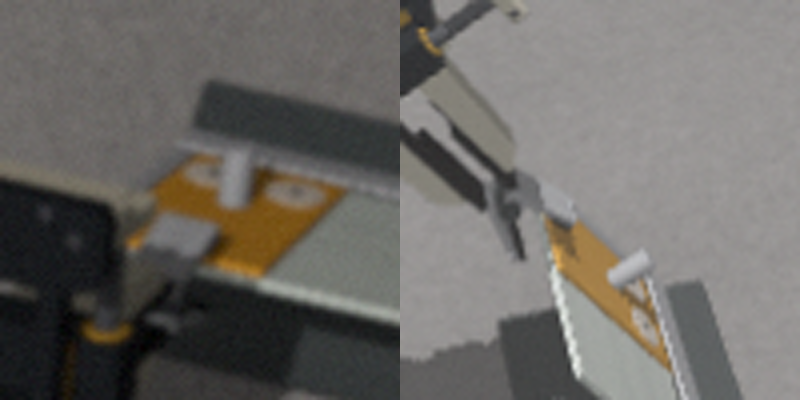

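The jaws straddle the board, one pad over the brass and one behind. In the top view the jaw is centred at about x=183 against a carrier edge running 97–262. I'll go the last 2.5 cm.

```bash
python3 -m inch '[[[0,0,0.8,0,0,0,1],[0,0,0.8,0,0,0,1],[0,0,0.5,0,0,0,1],[0,0,0.4,0,0,0,1],[0,0,0,0,0,0,1]]]'|grep -E 'pos|force|open'
python3 - <<'E'
from h import *
plan(st(-.030,.0375,.119)+UP*(.015+.014),frame(N,-UP))
t=cam("top")["image"];s=cam("side")["image"]
cv2.imwrite("pics/c8.png",np.hstack([crop(t,135,150,100,100,4),crop(s,240,100,80,80,5)]))
E
```

```text
tool_pos: [0.5305, 0.2332, 0.1441]
force: [0.1, 0.4, -0.9]
opening: 0.0244
t 16.7 pos [0.5305 0.2332 0.1441] F [ 0.1302  0.4163 -0.864 ] open 0.0244 q [ 0.5572 -0.2045  2.0474 -0.446   0.9642  0.9909]
turn deg [-0.1362 -0.1258 -0.0131] shift cm after turn [0.1977 0.0649 0.0331] in present axes [0.1977 0.065  0.0334]
```

View pics/c8.png

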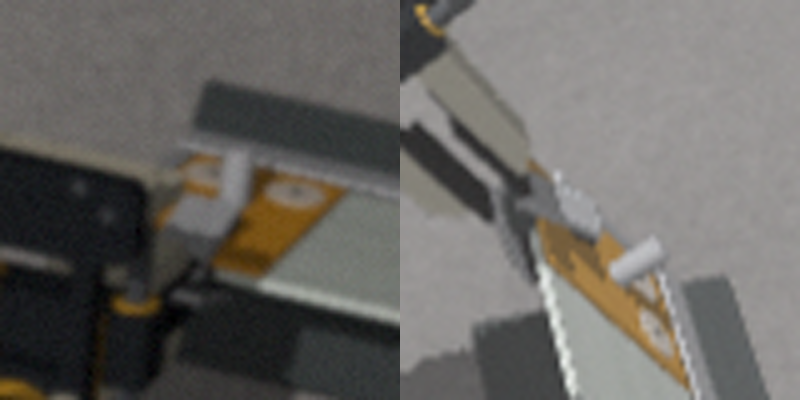

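```bash
python3 -m inch '[[[0,0,0,0,0,0,0.4],[0,0,0,0,0,0,0.2],[0,0,0,0,0,0,0],[0,0,0,0,0,0,-0.15],[0,0,0,0,0,0,-0.3]]]'|grep -E 'pos|force|open'
python3 -m inch '[[[0,0,0,0,0,0,-0.6],[0,0,0,0,0,0,-1],[0,0,0,0,0,0,-1],[0,0,0,0,0,0,-1],[0,0,0,0,0,0,-1]]]'|grep -E 'pos|force|open'
python3 -m inch '[[[0,0,-0.5,0,0,0,-1],[0,0,-1,0,0,0,-1],[0,0,-2,0,0,0,-1],[0,0,-3,0,0,0,-1],[0,0,-3,0,0,0,-1]]]'|grep -E 'pos|force|open'
for i in 1 2; do python3 -m inch '[[[-4,0,-2,0,0,0,-1],[-4,0,-2,0,0,0,-1],[-4,0,0,0,0,0,-1],[-4,0,0,0,0,0,-1]]]'|grep -E 'pos|force|open'; done
python3 - <<'E'
from h import *
t=cam("top")["image"];s=cam("side")["image"]
cv2.imwrite("pics/t9.png",t);cv2.imwrite("pics/s9.png",s)
cv2.imwrite("pics/c9.png",np.hstack([crop(t,135,150,100,100,4),crop(s,235,90,80,80,5)]))
E
```

```text
tool_pos: [0.5307, 0.2336, 0.1452]
force: [1.1, -0.3, -1.3]
opening: 0.0557
tool_pos: [0.5307, 0.2336, 0.1451]
force: [0.4, -0.0, 0.1]
opening: 0.0921
tool_pos: [0.4836, 0.2445, 0.2287]
force: [0.3, -0.0, -0.3]
opening: 0.0929
tool_pos: [0.4269, 0.0934, 0.2634]
force: [0.3, -0.3, -0.0]
opening: 0.0932
tool_pos: [0.4297, -0.0405, 0.3083]
force: [0.3, -0.1, -1.3]
opening: 0.0929
```

View pics/c9.png

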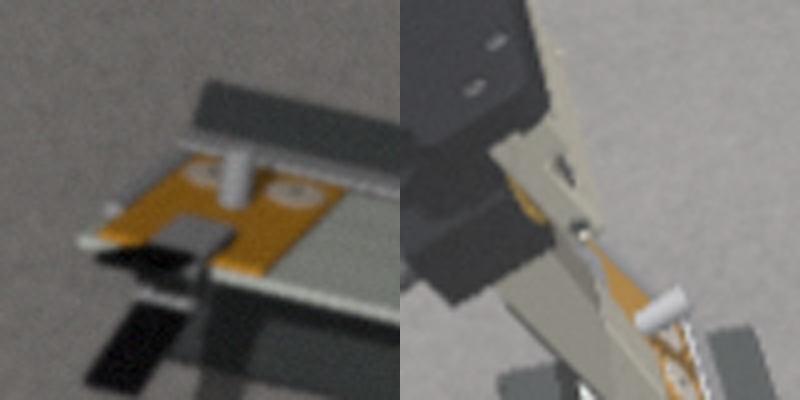

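The clamp now sits on the edge by itself (top crop: jaw at (200,230), handles spread). The arm blocks the side view, so I'll move further off and check again.

```bash
python3 -m inch '[[[-4,0,0,0,0,0,-1],[-4,0,0,0,0,0,-1],[-4,0,0,0,0,0,-1],[-4,0,0,0,0,0,-1],[-4,0,0,0,0,0,-1]]]'|grep -E 'pos|force|open'
python3 -m inch '[[[0,0,0,0,0,0,-1],[0,0,0,0,0,0,-1],[0,0,0,0,0,0,-1]]]'|grep -E '^t|pos|force'
python3 - <<'E'
from h import *
ct,cs=cam("top"),cam("side");t=ct["image"];s=cs["image"]
cv2.imwrite("pics/c10.png",np.hstack([crop(t,135,160,80,110,5),crop(s,230,80,80,110,5)]))
c0=st(-.030,.0375,.119); pin=c0+.015*UP
P={"jaw tip outer +N (+y,-y)":[c0-.021*UP+.0095*N+k*.012*YS for k in(1,-1)],"pin ends":[pin+k*.013*YS for k in(1,-1)],
 "carrier top corners":[c0+.0045*N+k*.035*YS for k in(1,-1)],
 "+N handle outer top":[pin+.053*UP+.029*N+k*.011*YS for k in(1,-1)],"-N handle outer top":[pin+.053*UP-.029*N+k*.011*YS for k in(1,-1)]}
for n,q in P.items():
    print(n,"T",((proj(ct,q)-[135,160])*5).round().tolist(),"S",((proj(cs,q)-[230,80])*5+[400,0]).round().tolist())
a=cv2.imread("pics/top0.png");d=cv2.absdiff(a,t).max(2)
for n,(x,y,w,h) in{"tin":(312,115,50,48),"ring":(310,205,38,35),"tray":(300,290,70,60)}.items(): print(n,"max change",d[y:y+h,x:x+w].max(),"px>40:",(d[y:y+h,x:x+w]>40).sum())
E
```

```text
tool_pos: [0.3871, -0.2351, 0.3143]
force: [0.6, 0.7, 0.6]
opening: 0.093
t: 20.0
tool_pos: [0.388, -0.2331, 0.3135]
force: [0.2, -0.3, 0.4]
jaw tip outer +N (+y,-y) T [[224.0, 217.0], [294.0, 233.0]] S [[619.0, 310.0], [629.0, 346.0]]
pin ends T [[174.0, 280.0], [253.0, 299.0]] S [[553.0, 274.0], [563.0, 314.0]]
carrier top corners T [[129.0, 236.0], [337.0, 286.0]] S [[574.0, 256.0], [601.0, 361.0]]
+N handle outer top T [[116.0, 255.0], [188.0, 272.0]] S [[532.0, 167.0], [540.0, 200.0]]
-N handle outer top T [[101.0, 430.0], [170.0, 447.0]] S [[423.0, 243.0], [429.0, 277.0]]
tin max change 12 px>40: 0
ring max change 12 px>40: 0
tray max change 11 px>40: 0
```

View pics/c10.png

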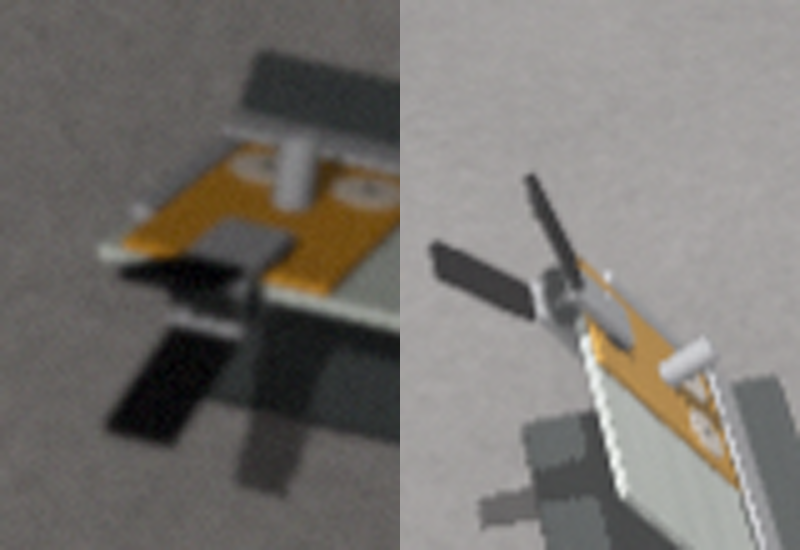

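Observed jaw tip and handle points match the prediction to about 1–2 px: jaw tip T (228,217)/(298,235), S (632,347); handle ends T (108,430), S (432,243). The carrier corner at S (600,360) is still at its at-stop position. Handing in.

```bash
python3 -c "
from plant import robot
print(robot.close_job())"
```

```text
the job is handed in; nothing more can be done
None
```

The job is done and handed in after about 20 s of robot time. I pushed the carrier by its knob onto the end stop, where the push force rose to 14 N. I then squeezed the black clamp off its post (opening 24 mm, jaws wide), tilted it 30° and lowered it over the edge at the carrier's middle. After letting go, I moved the arm clear.

- **Clamp:** in both views the jaw and handle points lie within 1–2 px (about 3 mm) of the planned pose. That pose is square to the edge, pads' centre about 15 mm below it, 9 mm clamped. I judged the spring grip only from the pictures; its force was not measured.
- **Carrier:** still against its stop by the side view, with its corner about 1 px from where it should be.
- **Bystanders:** the tin, tray and ring show no change in the top view.
- **Disagreement:** the two cameras differed by 2–3 mm on where the stand is. That is about their stated calibration error and inside the tolerances.

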